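Put the smoothing blade away in its slotted holder

ROBOT

A 6-joint arm with a two-finger parallel gripper is mounted at the origin on the work surface. World frame = base frame: x ahead of the robot, y to its left, z up, the work surface at z = 0. Lengths are in mm, angles in rad, forces in N, time in s.
With the tool pointing down it reaches from about 275 to 1000 mm from the base axis. Payload 8.4 kg.
Tool frame: the origin (TCP) lies midway between the tips of the shut fingers; the grasp point (between the pads) lies 19 mm behind it; z points along the fingers, y is the line along which they close (so a half turn about z gives the same grasp; the last joint's range is limited). The gripper opens to 85 mm and grips with 20 to 120 N. Pads are 22 mm wide; open, the fingers measure 114 mm over their backs; the gripper's body (76 mm by 85 mm) begins 54 mm behind the grasp point. The pads swing forward as they close: fully open they stand 13 mm farther back than shut.
Start: joints at [1.122, 0.353, 1.633, -0, 1.155, -0.002], TCP at [270.05, 563.65, 231.281] pointing down, gripper open.
Joint ranges: [-2.63, 2.63], [-0.92, 2.1], [0.06, 2.66], [-1.3, 4.44], [0, 2.69], [-3.02, 3.02]. Speed limits (rad/s): [2.22, 2.22, 2.79, 3.14, 3.14, 3.14].

INTERFACE

Orientations are given as [roll, pitch, yaw] about the fixed x, y, z axes, in that order (R = Rz(yaw) Ry(pitch) Rx(roll)).
In Python, from rig import r gives the robot as it stands.
- The arm moves only by the shell command python3 -m inch 'ROWS' [OPENING] [FORCE]. ROWS is JSON, a list that holds one entry, the list of rows, each a list of 6 numbers: the shift along the tool's x, y, z scaled (see below), then the turn, a rotation vector about the tool's x, y, z scaled (see below). In form: [[[tx, ty, tz, wx, wy, wz], ...]]. A call has 1 to 8 rows; each row is the pose to reach, as a shift and turn from the pose commanded when the call began, along the tool's axes at that moment, turning the shorter way round; what a row does not reach only later rows make up. The controller multiplies each number of a shift by 20 cm and each number of a turn by pi rad. A row lasts 1/12 s, in which the tool goes at most 41.7 mm and 7.16 degrees, less where a joint would pass 70% of its speed; a pose out of reach is approached as far as the arm can. A call with a number of a shift or a turn outside -1 to 1 is refused whole. A call with a gripper value outside its range is refused whole. OPENING is the gripper's target within -1 to 1 (fully open at 1, half-way at 0, shut at -1), set as the call begins (- or left out, the last holds). The fingers move at their own pace and stop on an object; FORCE is the grip in N (left out, the last holds). Time passes only in rows, so rows that repeat a pose let the fingers close. It gives the time, the measured TCP pose, the force, the opening and the grip force at its end, in the units of the state.
- r.sense(): the state, without advancing time (a new reading comes with each control period).
- r.grab_frame(name): name is "side" or "top"; returns the picture (384x512x3 uint8, red, green, blue); there is no depth.
- r.camera_info(name): a dict with "K" (3x3 intrinsics, pixels), "rvec" (rotation vector, rad) and "tvec" (3), from world to camera coordinates, as OpenCV has them. Camera axes: x right, y down, z forward; pixel columns grow to the right and rows downward; lengths in mm; the calibration is good to about 2 mm. A picture is of the moment at which its call begins. camera_info takes no time and is no camera call.
- r.sign_off(): hands the job in; it is judged then, once.
The state is a dict: "clock": time; "qpos": joint angles; "qvel": joint speeds; "joint_efforts": joint torques, N m; "eef_pos": TCP position; "tcp_rot": TCP orientation; "contact_force": force on the tool from outside, world axes, zero at the start; "wrist_torque": the same for the moment, N m; "opening": opening from 0.0 (shut) to 1.0 (fully open); "grasp_force": force on a finger pad.
Only numpy, scipy, OpenCV 4.12 (cv2) and the standard library are available. Lean on these libraries where they do the work, as an engineer would, in place of code of your own. Each camera call takes 0.05 s, during which the arm holds its last target. There are 200 camera calls.

TASK

Pick up the flat smoothing blade, lean it on the sloping rest with its thick wooden spine uppermost and let go, then take it again by the spine. Slide it blade-edge down into the slot of the grey holder, roughly centred along the slot, and let go only once it is fully home. Leave the other things where they are.

Things in the scene. Friction and masses are not known exactly. Their poses are not given: they have to be found in the camera images.
- blade: Smoothing blade, 0.18 kg, plate 150 mm long (own y), 60 wide (own x). From x = -30 to +8 mm bare steel 5 mm thick; from +8 to +30 a wooden spine 12 mm thick. One face is flush all over (z = 0); the spine stands 7 mm proud on the other (+z). Origin: mid length and width, on the flush face. Starts lying flat, flush face down, spine away from the robot or to its left.
- blade_edge (a point): Middle of the blade's thin long edge (own x = -30 mm, half way through the 5 mm thickness); axes as the blade's.
- blade_spine (a point): Middle of the outer long side of the wooden spine (blade's own x = +30 mm, half way through the 12 mm thickness); axes as the blade's.
- rest: Sloping aluminium rest, fixed, 79 mm high: two rails 12 mm wide at own y = -50 and +50 mm, open between them, sloping 45 degrees, rising to own +x (robot's left), upper faces looking up and to -x. A foot at each rail's lower end stands 14 mm out of the slope and carries the leaning blade's lower edge; rails reach 52 mm up from it. Low bar at x = +45 mm. Origin on the liner, z up.
- rest_seat (a point): Point midway between the two rails, in the plane of their upper faces, at the inside of the feet: where the flush-face corner of the lower edge of a seated blade comes. 42 mm above the liner, at own x = -22 mm of the rest; axes as the rest's (not sloped).
- holder: Grey plastic block, fixed, 60 x 100 x 50 mm (own x, y, z), origin at the centre of its underside, z up. One slot across its top along own y, open at both ends and on top: 9 mm wide, flared to 20 mm over the top 8 mm, 32 mm deep. The blade enters, the spine is too thick. At home the thin edge stands on the slot's floor, the spine's outer side 28 mm above the block's top.
- slot_mouth (a point): Middle of the slot at the block's top face (own z = 50 mm); axes as the holder's.
- slot_floor (a point): Middle of the slot's floor (own z = 18 mm); axes as the holder's.
- dish: Small white ceramic dish with a hinged lid, fixed, 75 x 95 mm, 40 mm high plus a small knob on the lid; origin at the centre of its underside. A bystander.
- flush_plate: Loose bystander: chrome push-button flush plate lying flat, 140 x 230 x 14 mm; origin at its underside, on the axis of its body.
- trap: Loose bystander: white plastic bottle trap standing up, 68 mm across, 135 mm tall, with a side outlet reaching 78 mm from its axis at 60 mm height (own +y); origin at its underside, on the axis of its body.
- cartridge: Loose bystander: stainless mixer cartridge standing up, 35 mm across, 68 mm tall; origin at its underside, on the axis of its body.
- pliers: Loose bystander: blue-handled pliers lying flat, 175 mm long, 14 mm high; origin at its underside, at the pivot; jaws to own +x.
- tape_roll: Loose bystander: small white roll, 52 mm across, 14 mm high; origin at its underside, on the axis of its body.
- paste_jar: Loose bystander: closed jar, 68 mm across, 75 mm tall; origin at its underside, on the axis of its body.
Not all that is in view belongs to the job. Of the things that look like the blade, take the one that is farthest to the robot's left at the start.

How it is judged (in metres and radians):
On the way, in this order (a step that is already met when the one before it is completed fails the run):
1. the blade leans on the sloping rest, spine uppermost, let go and still (distance between blade_edge and rest_seat below 0.035 m and angle between blade's own x axis and vertical between 0.55 and 1 rad and contact force between blade and the fingers below 0.1 N and linear speed of blade below 0.02 m/s and contact force between blade and rest above 0.3 N), for 0.2 s.
2. the blade is down in the slot to within 6 mm of its floor while still held (z of blade_edge in the frame of slot_floor between -0.004 and 0.006 m and x of blade_edge in the frame of slot_floor between -0.007 and 0.007 m and y of blade_edge in the frame of slot_floor between -0.04 and 0.04 m and angle between the x axis of blade and the z axis of holder, either way round below 0.2 rad and contact force between blade and the fingers above 0.5 N), for 0.1 s.
At the end, for the whole second after the job is handed in: The blade stands in the holder's slot, thin edge down and spine up, its edge within 5 mm of the slot's floor, within 7 mm of the slot's middle plane and within 40 mm of the slot's middle along it, upright within 0.2 rad, released and still; each loose bystander is within 30 mm of where it started (z of blade_edge in the frame of slot_floor between -0.004 and 0.005 m and x of blade_edge in the frame of slot_floor between -0.007 and 0.007 m and y of blade_edge in the frame of slot_floor between -0.04 and 0.04 m and angle between the x axis of blade and the z axis of holder, either way round below 0.2 rad and contact force between blade and the fingers below 0.1 N and linear speed of blade below 0.02 m/s and distance of each of flush_plate, trap, cartridge, pliers, tape_roll, paste_jar from where it was at the start of the episode below 0.03 m); the robot touches nothing.
It fails at once if a bystander is shoved more than 40 mm or knocked over (distance of any of flush_plate, trap, cartridge, pliers, tape_roll, paste_jar from where it was at the start of the episode above 0.04 m or angle between any of trap, cartridge, paste_jar's own z axis and vertical above 0.7 rad).
It also fails if it takes over 67 s, if anything falls off the work surface, if the arm or the gripper's body presses on something with over 40 N, if the wrist force passes 120 N, or if a joint passes its speed limit or range.

## Working session

There is one attempt and no reset: what is moved stays moved. The work goes in short steps, Python scripts to look and compute and a shell command to move; the robot and the scene stay as the last step left them, time stands still between calls to the robot, and variables do not carry over. Pictures are saved under pics/ and viewed, at most 10 in all, crops included, and the job is handed in when it is done.

```bash
ls; mkdir -p pics
python3 - <<'E'
from rig import r
import cv2
for n in("side","top"):
    cv2.imwrite(f"pics/{n}0.png",r.grab_frame(n)[:,:,::-1]); print(r.camera_info(n))
print(r.sense())
E
```

```text
pics
{'K': array([[430.99565982,   0.        , 258.49291748],
       [  0.        , 430.99565982, 192.60659791],
       [  0.        ,   0.        ,   1.        ]]), 'rvec': array([ 2.13959639, -0.89747432,  0.41093055]), 'tvec': array([-320.2265371 ,  255.69167586,  965.55092178])}
{'K': array([[451.79153031,   0.        , 253.12104292],
       [  0.        , 451.79153031, 188.14129349],
       [  0.        ,   0.        ,   1.        ]]), 'rvec': array([ 2.17097317, -2.1135581 ,  0.14268321]), 'tvec': array([  18.8255505 ,  501.65051048, 1582.05818225])}
{'clock': 0.1, 'qpos': array([ 1.12164560e+00,  3.53606623e-01,  1.63406890e+00,  2.51310515e-05,
        1.15516962e+00, -2.42317438e-03]), 'qvel': array([-0.00096051,  0.00085783, -0.00319932, -0.00119187, -0.00113982,
       -0.00017726]), 'joint_efforts': array([ 1.74185454e-03, -6.06367493e+01, -3.42814779e+01,  2.75423881e-04,
        4.09062850e-03,  1.00762686e-04]), 'eef_pos': array([269.83209593, 563.28105184, 230.6155127 ]), 'tcp_rot': array([-3.14034022e+00, -2.60136819e-05,  2.69485493e+00]), 'contact_force': array([0.67932962, 0.00102748, 0.49222777]), 'wrist_torque': array([-0.04048579,  0.01468075, -0.04961305]), 'grasp_force': 0.0, 'opening': 1.0037818623242236}
```

```bash
python3 -c "
import cv2
for n in('side','top'):
    cv2.imwrite(f'pics/{n}0b.png',cv2.resize(cv2.imread(f'pics/{n}0.png'),(800,600),interpolation=cv2.INTER_CUBIC))"
```

```text
(no output)
```

View pics/top0b.png

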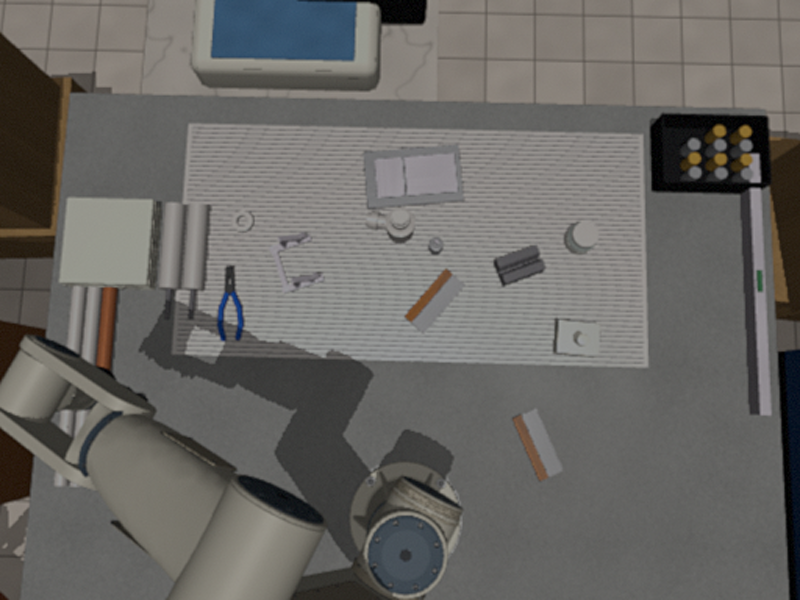

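View pics/side0b.png

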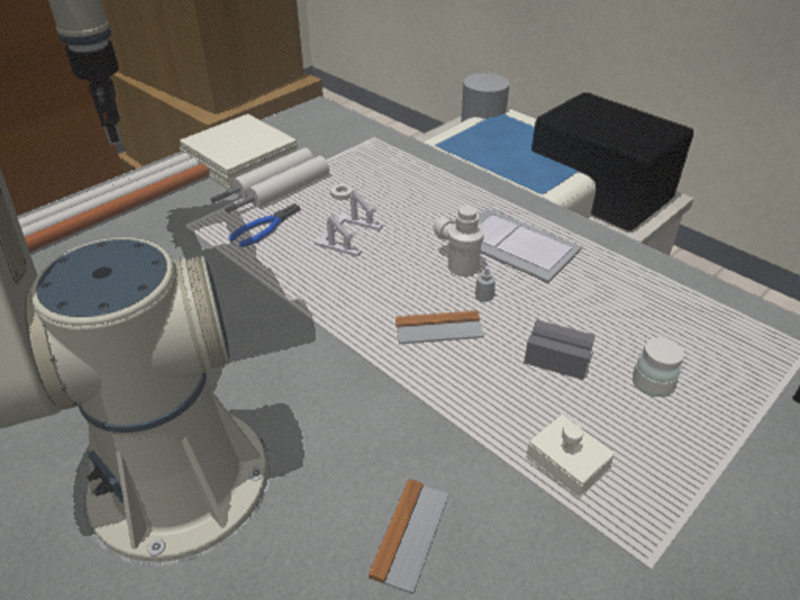

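Two things look like the blade: A at top (435,300) / side (438,325), and B at top (537,445) / side (410,535), both in 800x600 coordinates. The robot's left is image-left in the top view, so A is farther left and is the one to take. I'll confirm that in an enlarged crop, along with the rest and the holder.

```bash
cat > h.py <<'E'
import numpy as np, cv2
from rig import r
from scipy.spatial.transform import Rotation as R
def cam(n):
    c=r.camera_info(n); return np.array(c["K"]),cv2.Rodrigues(np.array(c["rvec"]))[0],np.array(c["tvec"])
def proj(n,P):
    K,Rm,t=cam(n); p=(np.atleast_2d(P)@Rm.T+t)@K.T; return p[:,:2]/p[:,2:]
def onz(n,uv,z):
    K,Rm,t=cam(n); o=-Rm.T@t; d=np.linalg.solve(K,[uv[0],uv[1],1])@Rm
    return o+d*(z-o[2])/d[2]
def crop(img,cx,cy,w,h,s):
    x0,y0=int(cx-w/2),int(cy-h/2)
    c=cv2.resize(img[y0:y0+h,x0:x0+w],None,fx=s,fy=s,interpolation=cv2.INTER_CUBIC)
    for k in range(x0//10*10+10,x0+w,10):
        cv2.line(c,(int((k-x0+.5)*s),0),(int((k-x0+.5)*s),6),(0,0,255),1); cv2.putText(c,str(k),(int((k-x0+.5)*s)-10,16),0,.35,(0,0,255),1)
    for k in range(y0//10*10+10,y0+h,10):
        cv2.line(c,(0,int((k-y0+.5)*s)),(6,int((k-y0+.5)*s)),(0,0,255),1); cv2.putText(c,str(k),(8,int((k-y0+.5)*s)+4),0,.35,(0,0,255),1)
    return c
E
python3 - <<'E'
from h import *
T=cv2.imread("pics/top0.png");S=cv2.imread("pics/side0.png")
a=[crop(T,x,y,44,50,6) for x,y in((278,192),(191,168),(332,170))]
b=[crop(S,x,y,66,50,4)[:,:264] for x,y in((280,209),(224,142),(358,222))]
b=[cv2.copyMakeBorder(i,0,100,0,0,0) for i in b]
cv2.imwrite("pics/c1.png",np.vstack([np.hstack(a),np.hstack([i[:300] for i in b])]))
print("A",onz("top",(278,192),0),"B",onz("top",(343,285),0))
E
```

```text
A [494.29343577 -58.62186881   0.        ] B [ 167.55573586 -295.48224172    0.        ]
```

View pics/c1.png

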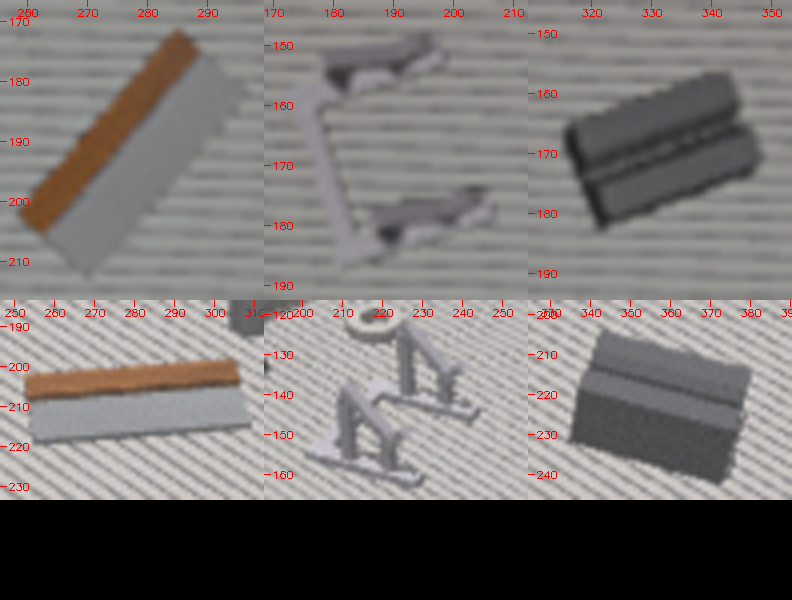

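A matches the description: it is farther left (y about -59 against -295) and has a wooden spine on the left/far side. Next I'll fit poses with silhouettes and take a first estimate of the rest.

```bash
cat > fit.py <<'E'
from h import *
from scipy.optimize import minimize
def box(x0,x1,y0,y1,z0,z1): return np.array([[x,y,z] for x in(x0,x1) for y in(y0,y1) for z in(z0,z1)],float)
def pose(p,M): # x,y,yaw,z
    c,s=np.cos(p[2]),np.sin(p[2]); return M@np.array([[c,s,0],[-s,c,0],[0,0,1]])+[p[0],p[1],p[3] if len(p)>3 else 0]
def sil(n,P,roi):
    x0,y0,w,h=roi; uv=(proj(n,P)-[x0,y0]+.5)*8-.5
    m=np.zeros((h*8,w*8),np.float32); cv2.fillConvexPoly(m,cv2.convexHull((uv*16).round().astype(np.int32)),1,shift=4)
    return cv2.resize(m,(w,h),interpolation=cv2.INTER_AREA)
def fit(M,soft,rois,p0,step):
    f=lambda p:sum(((sil(n,pose(p,M),rois[n])-soft[n])**2).sum() for n in soft)
    best=minimize(f,p0,method="Nelder-Mead",options=dict(initial_simplex=np.vstack([p0]+[np.array(p0)+np.eye(len(p0))[i]*step[i] for i in range(len(p0))]),xatol=.01,fatol=.01,maxiter=600))
    return best.x,best.fun
E
python3 - <<'E'
from fit import *
I={n:cv2.imread(f"pics/{n}0.png").astype(float) for n in("top","side")}
print("cams",[(-cam(n)[1].T@cam(n)[2]).round() for n in I])
def get(n,roi): x,y,w,h=roi; return I[n][y:y+h,x:x+w]
rb={"top":(248,164,60,60),"side":(240,185,90,50)}
soft={}
for n in rb:
    g=get(n,rb[n]); d=g[:,:,2]-g[:,:,0]; soft[n]=np.clip(d/np.percentile(d[d>30],60),0,1); soft[n][soft[n]<.15]=0
a=onz("top",(259,202),12);b=onz("top",(285.3,171.8),12)
d=b-a; print("spine len",np.linalg.norm(d)); yaw=np.arctan2(d[1],d[0])-np.pi/2
for y0 in (yaw,):
    u=np.array([np.cos(y0),np.sin(y0)]); c=(a+b)[:2]/2-30*u
    print("blade init",c,y0)
    for k in (soft,{"top":soft["top"]},{"side":soft["side"]}): print("blade",fit(box(8,30,-75,75,0,12),k,rb,[*c,y0,1],[8,8,.1,2]))
rh={"top":(308,148,50,45),"side":(325,195,65,55)}
sh={}
for n in rh:
    g=get(n,rh[n]).mean(2); lo,hi=np.percentile(g,10),np.percentile(g,85); print(n,lo,hi)
    sh[n]=np.clip((hi*.85-g)/(hi*.85-lo*1.25),0,1)
    m=(sh[n]>.5).astype(np.uint8); k,l,st,_=cv2.connectedComponentsWithStats(m); j=1+st[1:,4].argmax(); sh[n]*=cv2.dilate((l==j).astype(np.uint8),np.ones((3,3)))
c=onz("top",(333,169.5),50)
for k in(sh,{"top":sh["top"]},{"side":sh["side"]}): print("holder",fit(box(-30,30,-50,50,0,50),k,rh,[c[0],c[1],.35,1],[8,8,.1,2]))
A=[onz("top",q,6) for q in((174.5,158),(183,184))]
d=A[0]-A[1]; print("bar",A,np.linalg.norm(d)); 
yaw=np.arctan2(d[0],-d[1]) ; print("rest +x yaw~",np.arctan2(d[1],d[0])+np.pi/2)
E
```

```text
cams [array([ 270.,   13., 1638.]), array([-177., -621.,  826.])]
spine len 146.81637715815032
blade init [530.10183316 -13.51160536] -2.2584007037998046
blade (array([513.39972809, -24.96638333,  -2.25174604,   5.63106235]), np.float64(113.25272645274782))
blade (array([516.31320951, -27.19868454,  -2.2523279 ,   6.16672202]), np.float64(15.635016741071428))
blade (array([515.0950932 , -21.89554852,  -2.23176629,   3.93734108]), np.float64(89.48965006059557))
top 77.33333333333333 148.0
side 79.0 196.0
holder (array([ 5.76511716e+02, -2.47898093e+02,  3.76574199e-01,  1.58914641e+00]), np.float64(65.38676904430336))
holder (array([ 5.78005657e+02, -2.49940780e+02,  3.70807727e-01,  1.90345284e+00]), np.float64(12.454188171063592))
holder (array([ 5.75605100e+02, -2.47526693e+02,  3.83660952e-01,  1.85394234e+00]), np.float64(39.3135458124126))
bar [array([610.01333371, 325.69834322,   6.        ]), array([513.87438488, 289.49520825,   6.        ])] 102.72956957033195
rest +x yaw~ 1.9309435535934922
```

Run:
```python
from fit import *
I={n:cv2.imread(f"pics/{n}0.png").astype(float) for n in("top","side")}
def get(n,roi): x,y,w,h=roi; return I[n][y:y+h,x:x+w]
rb={"top":(248,164,60,60),"side":(240,185,90,50)}
soft={}
for n in rb:
    g=get(n,rb[n]); d=g[:,:,2]-g[:,:,0]; soft[n]=np.clip(d/np.percentile(d[d>30],60),0,1); soft[n][soft[n]<.15]=0
for k in (soft,{"top":soft["top"]},{"side":soft["side"]}): print("blade",fit(box(8,30,-75,75,0,12),k,rb,[495,-58,.89,1],[8,8,.1,2]))
p=[577.7,265.5,1.931,1.5]
segs=[]
for y in(-56,-44,44,56):
    segs+=[[(-22,y,42),(14.8,y,79)],[(-22,y,42),(-31.9,y,51.9)]]
for y in(-56,44):
    segs+=[[(14.8,y,79),(14.8,y+12,79)],[(-22,y,42),(-22,y+12,42)],[(-31.9,y,51.9),(-31.9,y+12,51.9)]]
segs+=[[(45,-50,5),(45,50,5)]]
out=[]
for n,cx,cy in(("top",188,167),("side",222,142)):
    w,h,s=50,56,8
    c=crop(I[n].astype(np.uint8),cx,cy,w,h,s); x0,y0=int(cx-w/2),int(cy-h/2); o=c.copy()
    for a in segs:
        q=((proj(n,pose(p,np.array(a,float)))-[x0,y0]+.5)*s).astype(int); cv2.line(o,q[0],q[1],(0,255,0),1)
    out.append(o)
cv2.imwrite("pics/rest1.png",np.hstack(out))
```

```text
blade (array([490.5417631 , -54.78485878,   0.89104017,   5.04161179]), np.float64(113.67400009583993))
blade (array([493.73497369, -57.38198005,   0.88842714,   1.40123707]), np.float64(14.643282645089284))
blade (array([493.96601018, -49.9324977 ,   0.88885524,   1.15939299]), np.float64(87.18124905319425))
```

View pics/rest1.png

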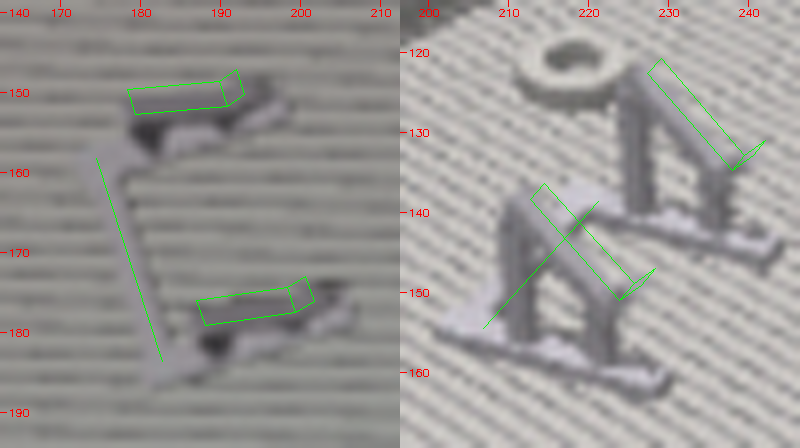

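```bash
cat > go.py <<'E'
from h import *
def Rt(y,z):
    y=np.array(y,float);z=np.array(z,float);y/=np.linalg.norm(y);z/=np.linalg.norm(z); return np.c_[np.cross(y,z),y,z]
def here():
    s=r.sense(); return s["eef_pos"],R.from_euler("xyz",s["tcp_rot"]).as_matrix()
def delta(p,Rg=None,frm=None):
    q,R0=frm or here(); Rg=R0 if Rg is None else Rg
    d=R0.T@(np.array(p,float)-q)/200; w=R.from_matrix(R0.T@Rg).as_rotvec()/np.pi
    return d.round(4),w.round(4)
E
python3 - <<'E'
from go import *
a=.889
Rg=Rt([np.cos(a),np.sin(a),0],[0,0,-1])
print(delta([494,-55,120],Rg))
# blade pose check side: corners of spine top with top-view pose
from fit import pose
M=np.array([[30,75,12],[30,-75,12],[8,75,12],[8,-75,12],[-30,75,5],[-30,-75,5]],float)
print(proj("side",pose([493.8,-56,.889,1.4],M)).round(1))
print(proj("top",pose([493.8,-56,.889,1.4],M)).round(1))
E
```

```text
(array([-2.3464, -2.3031,  0.5559]), array([-0.0004,  0.    ,  0.0748]))
[[254.1 202.1]
 [306.7 198.1]
 [255.  207.4]
 [308.3 203.3]
 [256.5 218.8]
 [310.8 214.5]]
[[257.7 201.9]
 [284.4 170.9]
 [262.3 205.8]
 [289.1 174.7]
 [270.3 212.8]
 [296.9 181.7]]
```

```bash
I="python3 -m inch"
$I '[[[-0.13,-0.13,0,0,0,0],[-0.26,-0.26,0,0,0,0],[-0.4,-0.39,0,0,0,0],[-0.53,-0.52,0,0,0,0],[-0.66,-0.65,0,0,0,0],[-0.78,-0.77,0,0,0,0],[-0.78,-0.77,0,0,0,0]]]' 1 30
$I '[[[-0.13,-0.13,0,0,0,0],[-0.26,-0.26,0,0,0,0],[-0.4,-0.39,0,0,0,0],[-0.53,-0.52,0,0,0,0],[-0.66,-0.65,0,0,0,0],[-0.78,-0.77,0,0,0,0],[-0.78,-0.77,0,0,0,0]]]'
$I '[[[-0.13,-0.13,0,0,0,0.03],[-0.26,-0.26,0,0,0,0.06],[-0.4,-0.39,0.1,0,0,0.075],[-0.53,-0.52,0.2,0,0,0.075],[-0.66,-0.65,0.35,0,0,0.075],[-0.79,-0.76,0.5,0,0,0.075],[-0.79,-0.76,0.5,0,0,0.075],[-0.79,-0.76,0.5,0,0,0.075]]]'
python3 - <<'E'
from go import *
a=.889
print(r.sense()["qpos"].round(2), delta([494,-54,20],Rt([np.cos(a),np.sin(a),0],[0,0,-1])))
E
```

```text
clock: 0.68
eef_pos: [344.8, 352.3, 230.8]
tcp_rot: [-3.139, 0.001, 2.693]
contact_force: [0.6, -1.0, -1.2]
opening: 0.994
grasp_force: 0.0
clock: 1.27
eef_pos: [419.6, 146.9, 231.2]
tcp_rot: [-3.14, 0.001, 2.692]
contact_force: [0.1, -0.3, -0.3]
opening: 1.002
grasp_force: 0.0
clock: 1.93
eef_pos: [494.5, -55.3, 129.0]
tcp_rot: [-3.139, -0.003, 2.457]
contact_force: [-0.7, 0.3, -0.6]
opening: 1.0
grasp_force: 0.0
[-0.11  0.29  1.99  0.    0.86 -1.  ] (array([0.0041, 0.0049, 0.5448]), array([-0.0007, -0.0011, -0.001 ]))
```

```bash
I="python3 -m inch"
$I '[[[0,0,0.15,0,0,0],[0,0,0.3,0,0,0],[0,0,0.42,0,0,0],[0,0,0.52,0,0,0],[0,0.005,0.58,0,0,0],[0,0.005,0.6,0,0,0],[0,0.005,0.6,0,0,0]]]'
python3 - <<'E'
from go import *
c=[]
for n,x,y in(("side",285,200),("top",278,192)):
    g=r.grab_frame(n)[:,:,::-1].copy(); c.append(crop(g,x,y,80,90,5))
cv2.imwrite("pics/g1.png",np.hstack(c))
E
```

```text
clock: 2.52
eef_pos: [495.6, -52.2, 11.3]
tcp_rot: [-3.141, -0.001, 2.46]
contact_force: [-0.2, 0.1, 0.5]
opening: 1.002
grasp_force: 0.0
```

View pics/g1.png

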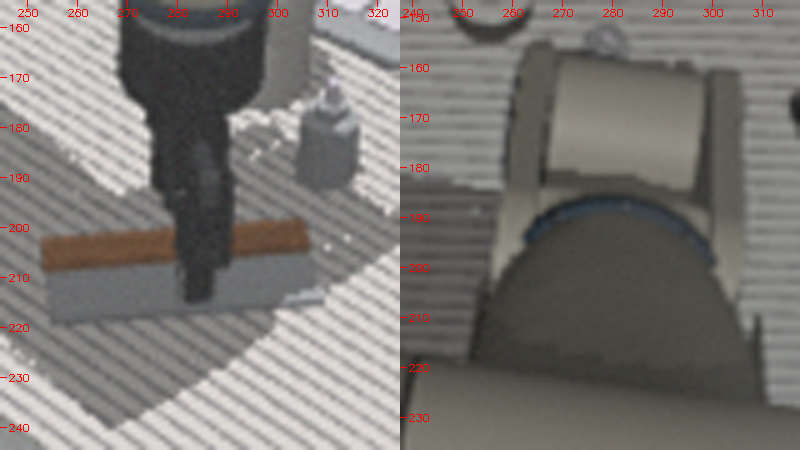

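```bash
I="python3 -m inch"
$I '[[[0,-0.005,0.03,0,0,0],[0,-0.005,0.05,0,0,0],[0,-0.005,0.065,0,0,0],[0,-0.005,0.075,0,0,0],[0,-0.005,0.075,0,0,0]]]' 0.7 25
$I '[[[0,0,0.005,0,0,0],[0,0,0.01,0,0,0],[0,0,0.01,0,0,0]]]'
```

```text
clock: 3.03
eef_pos: [494.9, -54.3, -4.1]
tcp_rot: [-3.141, -0.001, 2.459]
contact_force: [0.8, 0.6, 0.3]
opening: 0.851
grasp_force: 0.0
clock: 3.28
eef_pos: [495.3, -54.3, -5.5]
tcp_rot: [3.142, 0.0, 2.459]
contact_force: [-1.4, 0.1, 4.1]
opening: 0.852
grasp_force: 2.0
```

```bash
I="python3 -m inch"
$I '[[[0,0,-0.01,0,0,0],[0,0,-0.013,0,0,0],[0,0,-0.013,0,0,0],[0,0,-0.013,0,0,0],[0,0,-0.013,0,0,0],[0,0,-0.013,0,0,0]]]' 0 40
$I '[[[0,0,0,0,0,0],[0,0,0,0,0,0],[0,0,0,0,0,0],[0,0,0,0,0,0]]]'
$I '[[[0,0,-0.01,0,0,0],[0,0,-0.03,0,0,0],[0,0,-0.07,0,0,0],[0,0,-0.15,0,0,0],[0,0,-0.15,0,0,0]]]'
python3 - <<'E'
from go import *
c=[]
for n,x,y in(("side",285,190),("top",278,192)):
    g=r.grab_frame(n)[:,:,::-1].copy(); c.append(crop(g,x,y,80,90,5))
cv2.imwrite("pics/g2.png",c[0])
E
```

```text
clock: 3.78
eef_pos: [496.7, -54.4, -1.7]
tcp_rot: [3.14, 0.002, 2.459]
contact_force: [-0.4, 1.2, 18.2]
opening: 0.687
grasp_force: 52.1
clock: 4.12
eef_pos: [496.6, -54.4, -1.7]
tcp_rot: [3.14, 0.002, 2.459]
contact_force: [-0.1, 1.2, 18.3]
opening: 0.687
grasp_force: 52.1
clock: 4.53
eef_pos: [496.3, -54.4, 28.9]
tcp_rot: [3.14, 0.002, 2.459]
contact_force: [0.1, -0.1, -0.8]
opening: 0.683
grasp_force: 43.8
```

View pics/g2.png

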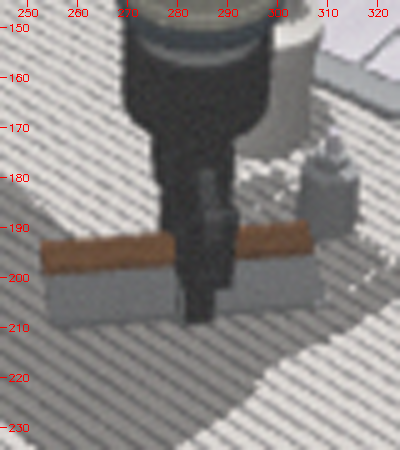

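```bash
cat >> go.py <<'E'
YR=1.931; PR=np.array([577.7,267,1.5])
xr=np.array([np.cos(YR),np.sin(YR),0]); Z=np.array([0,0,1.]); yr=np.cross(Z,xr)
u=(xr+Z)/2**.5; n=(Z-xr)/2**.5
seat=PR-22*xr+42*Z
E
python3 - <<'E'
from go import *
Rg=Rt(u,-n); q,R0=here()
p1=seat+38*u+77*n; 
print(seat,p1,seat+38*u)
w=R.from_matrix(R0.T@Rg).as_rotvec(); print("ang",np.degrees(np.linalg.norm(w)))
print("lift+shift no rot", delta([496,0,230]))
print("to hover from there", delta(p1,Rg,(np.array([496,0,230]),R0)))
E
```

```text
[585.45422655 246.41184878  43.5       ] [595.17420749 220.60444731 124.81727984] [575.98347588 271.557522    70.37005769]
ang 73.51743728064827
lift+shift no rot (array([ 0.1687,  0.2129, -1.0133]), array([0., 0., 0.]))
to hover from there (array([0.3115, 1.1683, 0.5265]), array([-0.2265,  0.1305, -0.3138]))
```

```bash
I="python3 -m inch"
$I '[[[0,0,-0.15,0,0,0],[0,0,-0.35,0,0,0],[0.05,0.05,-0.55,0,0,0],[0.1,0.1,-0.75,0,0,0],[0.17,0.21,-0.92,0,0,0],[0.17,0.21,-1,0,0,0],[0.17,0.21,-1,0,0,0]]]'
$I '[[[0.03,0.1,0,-0.02,0.01,-0.03],[0.06,0.2,0,-0.045,0.026,-0.06],[0.09,0.3,0,-0.06,0.035,-0.09],[0.12,0.4,0,-0.09,0.05,-0.12],[0.15,0.5,0,-0.11,0.065,-0.155],[0.16,0.58,0,-0.11,0.065,-0.155],[0.16,0.58,0,-0.11,0.065,-0.155]]]'
python3 - <<'E'
from go import *
print(r.sense()["qpos"].round(2),delta(seat+38*u+77*n,Rt(u,-n)))
E
```

```text
clock: 5.22
eef_pos: [497.6, 0.8, 230.6]
tcp_rot: [3.137, 0.005, 2.461]
contact_force: [0.7, -0.2, -1.6]
opening: 0.683
grasp_force: 45.3
clock: 5.8
eef_pos: [544.4, 110.4, 224.5]
tcp_rot: [2.76, -0.113, 2.971]
contact_force: [-0.2, -0.3, -3.1]
opening: 0.683
grasp_force: 45.2
[-0.04  0.29  1.81  0.43  1.14 -1.62] (array([-0.2121,  0.3661,  0.6616]), array([-0.1158,  0.064 , -0.161 ]))
```

```bash
I="python3 -m inch"
$I '[[[-0.03,0.06,0.0,-0.02,0.012,-0.03],[-0.07,0.12,0.05,-0.045,0.025,-0.06],[-0.1,0.18,0.15,-0.065,0.037,-0.09],[-0.14,0.24,0.25,-0.09,0.05,-0.12],[-0.17,0.3,0.35,-0.105,0.06,-0.15],[-0.21,0.36,0.45,-0.116,0.064,-0.161],[-0.21,0.366,0.55,-0.116,0.064,-0.161],[-0.21,0.366,0.55,-0.116,0.064,-0.161]]]'
$I '[[[0,0,0,0,0,0],[0,0,0,0,0,0]]]'
python3 - <<'E'
from go import *
print(r.sense()["qpos"].round(2),delta(seat+38*u+37*n,Rt(u,-n)))
out=[]
for nm,cx,cy in(("top",205,160),("side",240,140)):
    g=r.grab_frame(nm)[:,:,::-1].copy(); out.append(crop(g,cx,cy,80,90,5))
cv2.imwrite("pics/p1.png",np.hstack(out))
E
```

```text
clock: 6.47
eef_pos: [592.3, 212.5, 142.7]
tcp_rot: [2.357, -0.006, -2.779]
contact_force: [-1.5, -0.9, -3.0]
opening: 0.686
grasp_force: 45.2
clock: 6.63
eef_pos: [594.6, 211.4, 148.4]
tcp_rot: [2.358, 0.002, -2.78]
contact_force: [0.3, 0.3, -1.3]
opening: 0.686
grasp_force: 45.2
[-0.02  0.63  1.63  0.74  1.32 -2.32] (array([-0.0189, -0.0535,  0.3131]), array([-0.0005,  0.    ,  0.0008]))
```

View pics/p1.png

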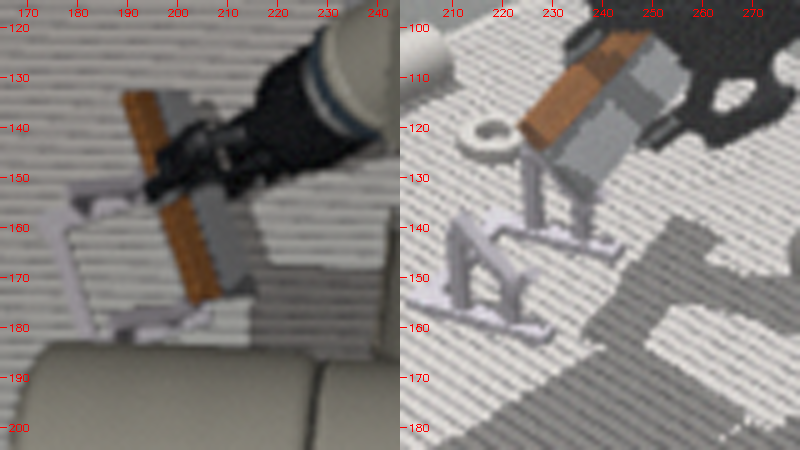

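Run:
```python
from go import *
q,R0=here()
B=np.c_[R0[:,1]*0+R0[:,1],R0[:,0],-R0[:,2]]  # blade x=tool y, y=tool x, z=-tool z
o=q+B@[0,0,3.2]
for nm in("top","side"): print(nm,proj(nm,np.array([o+B@v for v in([30,75,12],[30,-75,12],[30,75,0],[8,-75,12],[-30,75,5],[-30,-75,5])])).round(1))
```

```text
top [[203.4 174.4]
 [189.2 132.3]
 [201.3 175.7]
 [194.3 132. ]
 [215.6 173.2]
 [201.7 132.4]]
side [[225.7 117.7]
 [247.7  94.3]
 [223.2 119.7]
 [252.3  99.8]
 [238.  134.6]
 [258.8 110.2]]
```

```bash
I="python3 -m inch"
$I '[[[-0.01,-0.03,0.08,0,0,0],[-0.02,-0.053,0.18,0,0,0],[-0.02,-0.053,0.28,0,0,0],[-0.02,-0.053,0.36,0,0,0],[-0.02,-0.053,0.42,0,0,0],[-0.02,-0.053,0.45,0,0,0],[-0.02,-0.053,0.47,0,0,0],[-0.02,-0.053,0.47,0,0,0]]]'
$I '[[[0,0,0.005,0,0,0],[0,0,0.01,0,0,0],[0,0,0.01,0,0,0]]]'
python3 - <<'E'
from go import *
q,_=here(); print((q-seat)@u,(q-seat)@n,(q-seat)@yr)
E
```

```text
clock: 7.4
eef_pos: [577.7, 268.9, 73.8]
tcp_rot: [2.356, 0.003, -2.778]
contact_force: [0.2, 0.3, -2.2]
opening: 0.686
grasp_force: 45.2
clock: 7.65
eef_pos: [577.9, 269.5, 73.0]
tcp_rot: [2.357, 0.004, -2.779]
contact_force: [-0.2, -0.7, -2.1]
opening: 0.687
grasp_force: 45.2
38.057295210087624 3.729601064898923 -1.0687765789655206
```

```bash
I="python3 -m inch"
$I '[[[0,0,0.005,0,0,0],[0,0,0.01,0,0,0],[0,0,0.01,0,0,0]]]'
$I '[[[0,0,0.005,0,0,0],[0,0,0.01,0,0,0],[0,0,0.01,0,0,0]]]'
$I '[[[0,0,0.005,0,0,0],[0,0,0.005,0,0,0]]]'
```

```text
clock: 7.9
eef_pos: [576.9, 271.1, 71.2]
tcp_rot: [2.356, 0.003, -2.779]
contact_force: [-0.1, -0.1, -1.6]
opening: 0.685
grasp_force: 45.2
clock: 8.15
eef_pos: [576.3, 272.5, 69.7]
tcp_rot: [2.356, 0.003, -2.779]
contact_force: [-0.0, 0.3, -1.9]
opening: 0.684
grasp_force: 45.2
clock: 8.32
eef_pos: [576.1, 273.1, 69.0]
tcp_rot: [2.356, 0.003, -2.779]
contact_force: [0.7, 0.7, -1.9]
opening: 0.683
grasp_force: 45.2
```

```bash
I="python3 -m inch"
$I '[[[0,0,0.005,0,0,0],[0,0,0.005,0,0,0]]]'
$I '[[[0,0,0.006,0,0,0],[0,0,0.006,0,0,0]]]'
$I '[[[0,0,0.006,0,0,0],[0,0,0.006,0,0,0]]]'
```

```text
clock: 8.48
eef_pos: [575.9, 273.8, 68.3]
tcp_rot: [2.356, 0.003, -2.779]
contact_force: [-0.1, -0.0, -2.1]
opening: 0.688
grasp_force: 45.2
clock: 8.65
eef_pos: [575.8, 274.4, 67.7]
tcp_rot: [2.356, 0.004, -2.779]
contact_force: [-0.6, -2.1, 0.0]
opening: 0.684
grasp_force: 45.6
clock: 8.82
eef_pos: [575.8, 274.5, 67.7]
tcp_rot: [2.357, 0.004, -2.779]
contact_force: [-1.8, -10.7, 8.7]
opening: 0.687
grasp_force: 46.7
```

```bash
I="python3 -m inch"
$I '[[[0,0,-0.006,0,0,0],[0,0,-0.006,0,0,0],[0,0,-0.006,0,0,0],[0,0,-0.006,0,0,0],[0,0,-0.006,0,0,0],[0,0,-0.006,0,0,0],[0,0,-0.006,0,0,0]]]' 1
$I '[[[0,0,-0.05,0,0,0],[0,0,-0.15,0,0,0],[0,0,-0.3,0,0,0],[0,0,-0.5,0,0,0],[0,0,-0.7,0,0,0],[0,0,-0.7,0,0,0]]]'
python3 - <<'E'
from go import *
out=[]
for nm,cx,cy in(("top",190,165),("side",225,140)):
    g=r.grab_frame(nm)[:,:,::-1].copy(); cv2.imwrite(f"pics/raw_{nm}1.png",g); out.append(crop(g,cx,cy,66,80,6))
cv2.imwrite("pics/p2.png",np.hstack(out))
B=np.c_[u,yr,n]; o=seat-.7*n+30*u-1*yr
for nm in("top","side"): print(nm,proj(nm,np.array([o+B@v for v in([30,75,12],[30,-75,12],[30,75,0],[8,-75,12],[-30,75,5],[-30,-75,5])])).round(1))
E
```

```text
clock: 9.4
eef_pos: [575.5, 274.7, 67.5]
tcp_rot: [2.356, 0.003, -2.779]
contact_force: [-0.2, -0.7, -0.9]
opening: 0.997
grasp_force: 0.0
clock: 9.9
eef_pos: [615.2, 177.6, 172.4]
tcp_rot: [2.36, 0.012, -2.782]
contact_force: [0.8, 0.6, 0.7]
opening: 0.999
grasp_force: 0.0
top [[189.4 183.2]
 [176.3 143.3]
 [187.4 184.4]
 [181.2 142.9]
 [201.3 181.9]
 [188.4 143.1]]
side [[210.  137.7]
 [232.  114.3]
 [207.8 139.4]
 [236.5 119.5]
 [221.8 153.4]
 [242.7 129.2]]
```

View pics/p2.png

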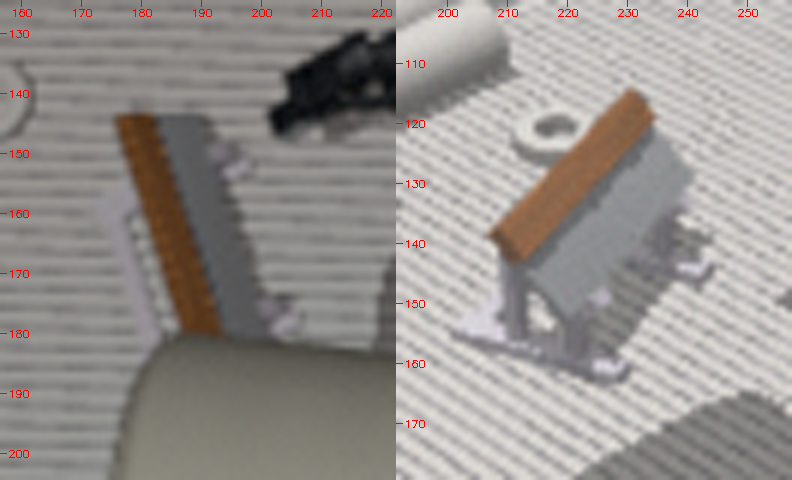

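Top view: the spine's left end is at (176,144) against a predicted (176,143), and the lower edge sits on the feet. The blade is leaning as intended with the fingers well clear. Next I'll go over the top and regrasp by the spine.

```bash
cat >> go.py <<'E'
oB=seat-.7*n+30*u-1*yr
RS=Rt(-n,-u); RV=Rt(xr,-Z)
E
python3 - <<'E'
from go import *
h=oB+105*u+6*n; v=np.array([h[0],h[1]-60,270])
print("grip",oB+8*u+6*n,"hover",h,"v",v)
print(delta(v,RV)); print(delta(h,RS,(v,RV)))
E
```

```text
grip [578.24022143 268.40282716  74.11772363] hover [554.0648842 332.5904667 142.7070814] v [554.0648842 272.5904667 270.       ]
(array([0.1043, 0.7375, 0.0145]), array([0.2495, 0.0018, 0.0009]))
(array([-0.1057,  0.2807,  0.6365]), array([0.25, 0.  , 0.  ]))
```

```bash
I="python3 -m inch"
$I '[[[0.02,0.1,0,0.03,0,0],[0.04,0.2,0,0.06,0,0],[0.05,0.35,0.01,0.1,0,0],[0.07,0.5,0.01,0.14,0,0],[0.1,0.65,0.015,0.18,0,0],[0.1,0.74,0.015,0.21,0,0],[0.1,0.74,0.015,0.25,0,0],[0.1,0.74,0.015,0.25,0,0]]]' 0.1 60
python3 - <<'E'
from go import *
print(r.sense()["qpos"].round(2)); h=oB+105*u+6*n; print(delta(h,RS))
E
```

```text
clock: 10.67
eef_pos: [551.7, 278.5, 269.9]
tcp_rot: [-3.135, 0.006, -2.772]
contact_force: [-0.2, 0.1, -0.3]
opening: 0.548
grasp_force: 0.0
[ 0.47  0.31  1.61 -0.01  1.22 -1.47]
(array([-0.1052,  0.2518,  0.6351]), array([0.248 , 0.0028, 0.002 ]))
```

```bash
I="python3 -m inch"
$I '[[[0,0.08,0,0.03,0,0],[-0.03,0.16,0,0.07,0,0],[-0.06,0.24,0.05,0.11,0,0],[-0.1,0.25,0.15,0.15,0,0],[-0.105,0.25,0.3,0.19,0,0],[-0.105,0.25,0.45,0.225,0,0],[-0.105,0.25,0.6,0.248,0.003,0.002],[-0.105,0.25,0.635,0.248,0.003,0.002]]]'
$I '[[[0,0,0,0,0,0],[0,0,0,0,0,0]]]'
python3 - <<'E'
from go import *
print(r.sense()["qpos"].round(2)); print(delta(oB+105*u+6*n,RS),delta(oB+8*u+6*n,RS))
E
```

```text
clock: 11.33
eef_pos: [551.0, 326.9, 131.9]
tcp_rot: [-2.355, -0.019, -2.786]
contact_force: [-1.5, -2.2, -0.7]
opening: 0.549
grasp_force: 0.0
clock: 11.5
eef_pos: [555.9, 328.0, 142.1]
tcp_rot: [-2.364, -0.005, -2.789]
contact_force: [0.0, 0.7, 0.8]
opening: 0.55
grasp_force: 0.0
[ 0.86  0.7   1.51 -0.67  1.42 -0.79]
(array([ 0.0007,  0.0154, -0.0195]), array([ 0.0025, -0.0028, -0.0006])) (array([-0.0036,  0.0115,  0.4655]), array([ 0.0025, -0.0028, -0.0006]))
```

```bash
I="python3 -m inch"
$I '[[[0,0.01,0.1,0.002,-0.003,0],[0,0.012,0.2,0.002,-0.003,0],[0,0.012,0.28,0.002,-0.003,0],[0,0.012,0.35,0.002,-0.003,0],[0,0.012,0.38,0.002,-0.003,0],[0,0.012,0.38,0.002,-0.003,0]]]'
python3 - <<'E'
from go import *
print(delta(oB+8*u+6*n,RS))
out=[]
for nm,cx,cy in(("top",185,160),("side",222,135)):
    g=r.grab_frame(nm)[:,:,::-1].copy(); out.append(crop(g,cx,cy,66,80,6))
cv2.imwrite("pics/p3.png",np.hstack(out))
E
```

```text
clock: 12.0
eef_pos: [574.3, 278.9, 87.5]
tcp_rot: [-2.357, 0.005, -2.784]
contact_force: [-0.6, 0.3, 0.2]
opening: 0.549
grasp_force: 0.0
(array([0.0005, 0.0075, 0.0869]), array([ 0.0003,  0.0006, -0.0016]))
```

View pics/p3.png

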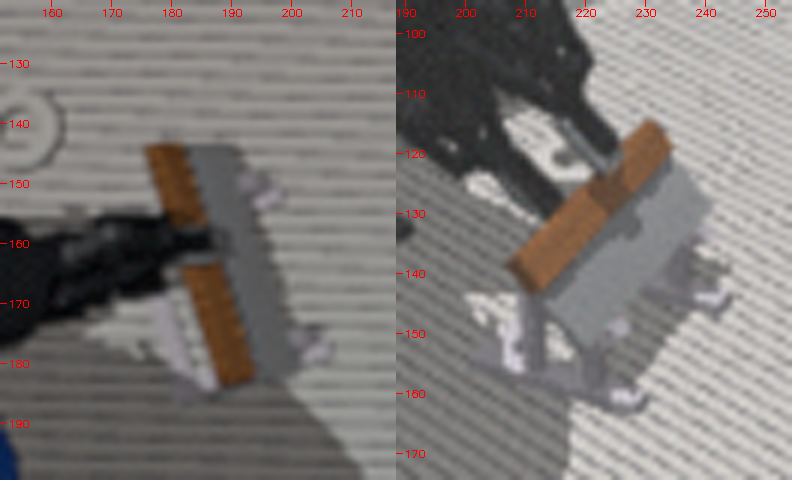

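```bash
I="python3 -m inch"
$I '[[[0,0.007,0.04,0,0,0],[0,0.007,0.07,0,0,0],[0,0.007,0.085,0,0,0],[0,0.007,0.085,0,0,0],[0,0.007,0.085,0,0,0]]]'
$I '[[[0,0,0,0,0,0],[0,0,0,0,0,0],[0,0,0,0,0,0],[0,0,0,0,0,0],[0,0,0,0,0,0],[0,0,0,0,0,0]]]' -1 60
python3 - <<'E'
from go import *
q,_=here(); d=q-oB; print(d@u,d@yr,d@n)
E
```

```text
clock: 12.52
eef_pos: [577.4, 269.8, 73.0]
tcp_rot: [-2.356, 0.003, -2.781]
contact_force: [-0.1, -0.1, -0.0]
opening: 0.549
grasp_force: 0.0
clock: 13.02
eef_pos: [578.3, 268.3, 76.1]
tcp_rot: [-2.351, 0.004, -2.782]
contact_force: [1.7, -7.7, 13.4]
opening: 0.13
grasp_force: 60.7
9.257074352378536 -0.04126876565080233 7.506799010496218
```

```bash
I="python3 -m inch"
$I '[[[0,-0.02,-0.02,0,0,0],[0,-0.06,-0.06,0,0,0],[0,-0.14,-0.14,0,0,0],[0,-0.26,-0.26,0,0,0],[0,-0.4,-0.4,0,0,0],[0,-0.55,-0.55,0,0,0],[0,-0.65,-0.65,0,0,0],[0,-0.65,-0.65,0,0,0]]]'
python3 - <<'E'
from go import *
out=[]
for nm,cx,cy in(("top",185,160),("side",222,90)):
    g=r.grab_frame(nm)[:,:,::-1].copy(); cv2.imwrite(f"pics/raw_{nm}2.png",g)
YH=.377; PH=np.array([577,-248.5,1.5]); xh=np.array([np.cos(YH),np.sin(YH),0]);yh=np.cross(Z,xh)
RH=Rt(xh,-Z)
print(r.sense()["qpos"].round(2),delta([560,150,260],RV),delta([577,-248.5,200],RH,(np.array([560,150,260]),RV)))
E
```

```text
clock: 13.68
eef_pos: [578.7, 271.7, 264.7]
tcp_rot: [-2.359, 0.014, -2.781]
contact_force: [0.9, 0.6, -2.3]
opening: 0.127
grasp_force: 60.0
[ 0.79  0.53  1.53 -0.7   1.5  -0.93] (array([ 0.2915, -0.3846,  0.3702]), array([-0.2493,  0.0021, -0.0008])) (array([ 0.6227, -1.8946,  0.3   ]), array([0.    , 0.    , 0.4947]))
```

```bash
I="python3 -m inch"
$I '[[[0.04,-0.06,0.06,-0.035,0,0],[0.08,-0.12,0.12,-0.07,0,0],[0.13,-0.18,0.18,-0.11,0,0],[0.18,-0.24,0.24,-0.15,0,0],[0.23,-0.3,0.3,-0.19,0,0],[0.29,-0.38,0.37,-0.23,0,0],[0.29,-0.38,0.37,-0.249,0.002,0],[0.29,-0.38,0.37,-0.249,0.002,0]]]'
python3 - <<'E'
from go import *
YH=.377; xh=np.array([np.cos(YH),np.sin(YH),0]); RH=Rt(xh,-Z)
print(r.sense()["qpos"].round(2),delta([577,-248.5,200],RH))
E
```

```text
clock: 14.45
eef_pos: [559.7, 146.6, 257.3]
tcp_rot: [3.142, -0.004, -2.789]
contact_force: [0.6, 0.4, -2.6]
opening: 0.126
grasp_force: 59.9
[ 0.25  0.26  1.7  -0.    1.18 -1.67] (array([ 0.5991, -1.8842,  0.2885]), array([-0.0009, -0.001 ,  0.4921]))
```

```bash
I="python3 -m inch"
$I '[[[0.04,-0.13,0,0,0,0.035],[0.08,-0.26,0,0,0,0.07],[0.12,-0.39,0,0,0,0.11],[0.17,-0.52,0,0,0,0.15],[0.21,-0.65,0,0,0,0.19],[0.25,-0.78,0,0,0,0.22],[0.3,-0.94,0,0,0,0.25],[0.3,-0.94,0,0,0,0.25]]]'
python3 - <<'E'
from go import *
YH=.377; xh=np.array([np.cos(YH),np.sin(YH),0]); RH=Rt(xh,-Z)
print(r.sense()["qpos"].round(2),delta([577,-248.5,200],RH))
E
```

```text
clock: 15.12
eef_pos: [569.1, -50.6, 257.3]
tcp_rot: [-3.133, 0.0, 2.707]
contact_force: [0.2, 0.9, -1.7]
opening: 0.127
grasp_force: 60.0
[-0.09  0.25  1.72 -0.01  1.18 -1.22] (array([-0.4524, -0.8785,  0.2935]), array([-0.0025,  0.001 ,  0.2417]))
```

```bash
I="python3 -m inch"
$I '[[[-0.06,-0.12,0,0,0,0.035],[-0.12,-0.24,0,0,0,0.07],[-0.18,-0.36,0.05,0,0,0.11],[-0.25,-0.48,0.1,0,0,0.15],[-0.31,-0.6,0.15,0,0,0.19],[-0.37,-0.72,0.2,0,0,0.22],[-0.45,-0.88,0.29,-0.002,0.001,0.241],[-0.45,-0.88,0.29,-0.002,0.001,0.241]]]'
$I '[[[0,0,0,0,0,0],[0,0,0,0,0,0]]]'
python3 - <<'E'
from go import *
from fit import *
YH=.377; xh=np.array([np.cos(YH),np.sin(YH),0]); RH=Rt(xh,-Z)
print(delta(np.array([577,-248.5,200])-3.5*xh,RH))
out=[]
for nm,cx,cy in(("top",335,165),("side",370,190)):
    g=r.grab_frame(nm)[:,:,::-1].copy(); cv2.imwrite(f"pics/raw_{nm}3.png",g); out.append(crop(g,cx,cy,66,100,6))
cv2.imwrite("pics/i1.png",np.hstack(out))
q,R0=here(); B=np.c_[-R0[:,2],R0[:,0],-R0[:,1]]; o=q+B@[-9.3,0,-6]
for nm in("top","side"): print(nm,proj(nm,np.array([o+B@v for v in([30,75,12],[30,-75,12],[30,75,0],[30,-75,0],[-30,75,5],[-30,-75,5],[-30,75,0],[-30,-75,0])])).round(1).tolist())
E
```

```text
clock: 15.78
eef_pos: [576.9, -247.8, 196.9]
tcp_rot: [-3.138, -0.003, 1.952]
contact_force: [-0.6, 1.3, -2.9]
opening: 0.125
grasp_force: 59.9
clock: 15.95
eef_pos: [578.1, -243.5, 200.3]
tcp_rot: [3.141, -0.004, 1.958]
contact_force: [0.5, 0.6, -2.0]
opening: 0.123
grasp_force: 59.9
(array([-0.021 , -0.0323,  0.0014]), array([ 0.0001, -0.0011,  0.0033]))
top [[318.5, 167.9], [362.1, 151.5], [317.1, 164.4], [360.6, 148.1], [315.2, 169.3], [357.1, 153.6], [314.6, 167.9], [356.5, 152.2]]
side [[337.6, 156.4], [402.2, 171.3], [338.8, 153.6], [402.9, 168.3], [335.3, 174.4], [397.0, 189.5], [335.8, 173.3], [397.3, 188.2]]
```

View pics/i1.png

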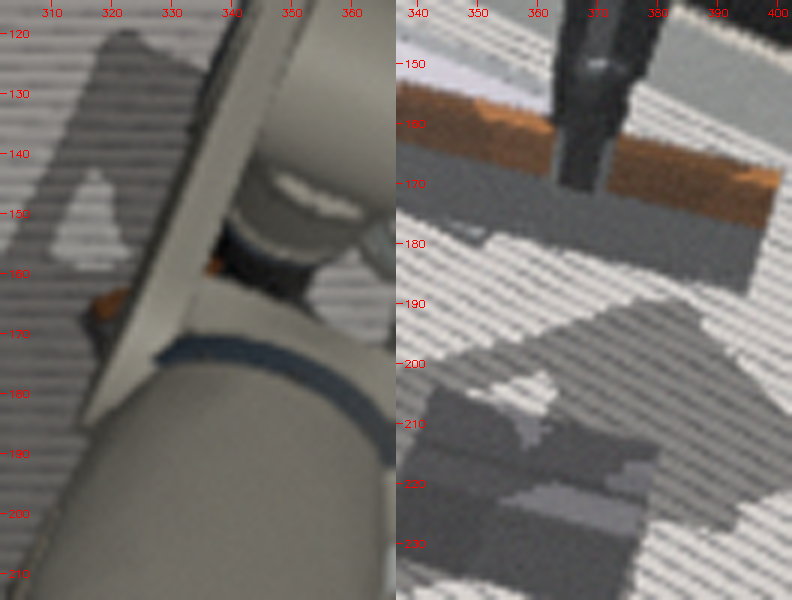

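The side view shows the blade held level by its spine above the holder: right end at (400,169), plate bottom at (395,189), slot along (345,210)–(378,222). I'll work out the side-camera bias numerically and use it to correct the holder estimate.

Run:
```python
from go import *
from fit import *
q,R0=here(); B=np.c_[-R0[:,2],R0[:,0],-R0[:,1]]; o=q+B@[-9.3,0,-6]
g=cv2.imread("pics/raw_side3.png").astype(float); roi=(325,140,90,60); x,y,w,h=roi
d=(g[:,:,2]-g[:,:,0])[y:y+h,x:x+w]; s=np.clip(d/np.percentile(d[d>30],50),0,1); s[s<.2]=0
wt=np.ones((h,w)); wt[:,363-x-4:378-x+4]=0
P=np.array([o+B@v for v in box(8,30,-75,75,0,12)])
def f(p):
    uv=(proj("side",P)+p-[x,y]+.5)*8-.5; m=np.zeros((h*8,w*8),np.float32); cv2.fillConvexPoly(m,cv2.convexHull((uv*16).round().astype(np.int32)),1,shift=4)
    return (((cv2.resize(m,(w,h),interpolation=cv2.INTER_AREA)-s)**2)*wt).sum()
b=minimize(f,[-1,0],method="Nelder-Mead",options=dict(initial_simplex=[[-1,0],[1,0],[-1,2]])); print("side bias px",b.x,b.fun)
o0=onz("side",(358,220),51); print("world shift for bias",onz("side",(358-b.x[0],220-b.x[1]),51)-o0)
xh=np.array([np.cos(.375),np.sin(.375),0])
print(delta(np.array([578,-250,130])-3.5*xh,Rt(xh,-Z)))
```

```text
side bias px [-1.52100265 -0.83639836] 52.367373046875
world shift for bias [ 0.18519538 -4.51851002  0.        ]
(array([-0.0307, -0.0345,  0.3576]), array([ 0.0006, -0.0007,  0.0042]))
```

```bash
I="python3 -m inch"
$I '[[[-0.015,-0.02,0.1,0,0,0.002],[-0.03,-0.04,0.2,0,-0.001,0.004],[-0.03,-0.041,0.3,0,-0.001,0.004],[-0.03,-0.041,0.4,0,-0.001,0.004],[-0.03,-0.041,0.48,0,-0.001,0.004],[-0.03,-0.041,0.5,0,-0.001,0.004],[-0.03,-0.041,0.5,0,-0.001,0.004]]]'
python3 - <<'E'
from go import *
xh=np.array([np.cos(.375),np.sin(.375),0])
print(delta(np.array([577,-251,100])-3.5*xh,Rt(xh,-Z)))
E
$I '[[[0,0,0.02,0,0,0],[0,0,0.04,0,0,0],[0,0,0.05,0,0,0],[0,0,0.05,0,0,0]]]'
```

```text
clock: 16.63
eef_pos: [572.9, -251.8, 101.0]
tcp_rot: [3.14, -0.0, 1.946]
contact_force: [0.2, -0.5, -1.4]
opening: 0.123
grasp_force: 59.9
(array([-0.0039,  0.003 ,  0.0051]), array([ 0.0004, -0.    ,  0.    ]))
clock: 16.97
eef_pos: [573.4, -253.0, 92.0]
tcp_rot: [3.139, 0.001, 1.944]
contact_force: [-0.1, 0.2, -2.3]
opening: 0.126
grasp_force: 59.9
```

Now entering the slot in small steps while watching the forces.

```bash
I="python3 -m inch"
$I '[[[0,0,0.01,0,0,0],[0,0,0.015,0,0,0],[0,0,0.015,0,0,0]]]'
$I '[[[0,0,0.01,0,0,0],[0,0,0.015,0,0,0],[0,0,0.015,0,0,0]]]'
$I '[[[0,0,0.01,0,0,0],[0,0,0.015,0,0,0],[0,0,0.015,0,0,0]]]'
```

```text
clock: 17.22
eef_pos: [573.3, -253.2, 88.7]
tcp_rot: [3.139, 0.001, 1.944]
contact_force: [0.2, 1.1, -2.3]
opening: 0.127
grasp_force: 59.9
clock: 17.47
eef_pos: [573.2, -253.1, 85.5]
tcp_rot: [3.139, 0.001, 1.944]
contact_force: [0.2, -0.2, -1.7]
opening: 0.129
grasp_force: 59.9
clock: 17.72
eef_pos: [573.2, -253.0, 82.4]
tcp_rot: [3.139, 0.001, 1.944]
contact_force: [-0.2, -0.0, -2.0]
opening: 0.125
grasp_force: 59.9
```

```bash
I="python3 -m inch"
$I '[[[0,0,0.01,0,0,0],[0,0,0.02,0,0,0],[0,0,0.02,0,0,0]]]'
$I '[[[0,0,0.01,0,0,0],[0,0,0.02,0,0,0],[0,0,0.02,0,0,0]]]'
$I '[[[0,0,0.01,0,0,0],[0,0,0.02,0,0,0],[0,0,0.02,0,0,0]]]'
```

```text
clock: 17.97
eef_pos: [573.1, -253.0, 78.3]
tcp_rot: [3.139, 0.001, 1.944]
contact_force: [0.4, 0.4, -2.0]
opening: 0.127
grasp_force: 59.9
clock: 18.22
eef_pos: [573.1, -253.0, 74.3]
tcp_rot: [3.139, 0.001, 1.944]
contact_force: [-0.2, -0.6, -1.9]
opening: 0.121
grasp_force: 59.9
clock: 18.47
eef_pos: [573.1, -253.0, 70.3]
tcp_rot: [3.139, 0.001, 1.944]
contact_force: [-0.5, -0.2, -2.1]
opening: 0.13
grasp_force: 59.9
```

```bash
I="python3 -m inch"
$I '[[[0,0,0.01,0,0,0],[0,0,0.02,0,0,0],[0,0,0.02,0,0,0]]]'
$I '[[[0,0,0.01,0,0,0],[0,0,0.02,0,0,0],[0,0,0.02,0,0,0]]]'
$I '[[[0,0,0.005,0,0,0],[0,0,0.01,0,0,0],[0,0,0.01,0,0,0]]]'
```

```text
clock: 18.72
eef_pos: [573.2, -253.0, 66.4]
tcp_rot: [3.139, 0.001, 1.944]
contact_force: [0.2, 1.1, -2.7]
opening: 0.125
grasp_force: 59.9
clock: 18.97
eef_pos: [573.2, -253.0, 62.3]
tcp_rot: [3.139, 0.001, 1.944]
contact_force: [-0.8, 0.2, -1.8]
opening: 0.125
grasp_force: 59.9
clock: 19.22
eef_pos: [573.4, -253.1, 60.6]
tcp_rot: [3.139, 0.001, 1.944]
contact_force: [0.1, 1.0, -2.2]
opening: 0.125
grasp_force: 59.9
```

```bash
I="python3 -m inch"
$I '[[[0,0,0.005,0,0,0],[0,0,0.005,0,0,0],[0,0,0.005,0,0,0]]]'
$I '[[[0,0,0.005,0,0,0],[0,0,0.005,0,0,0],[0,0,0.005,0,0,0]]]'
$I '[[[0,0,0.005,0,0,0],[0,0,0.005,0,0,0],[0,0,0.005,0,0,0]]]'
```

```text
clock: 19.47
eef_pos: [573.4, -253.1, 59.8]
tcp_rot: [3.139, 0.001, 1.944]
contact_force: [0.2, 0.1, -2.5]
opening: 0.122
grasp_force: 59.9
clock: 19.72
eef_pos: [573.6, -253.1, 59.2]
tcp_rot: [3.139, 0.001, 1.944]
contact_force: [-1.7, 2.0, 3.1]
opening: 0.126
grasp_force: 60.6
clock: 19.97
eef_pos: [573.6, -252.9, 59.0]
tcp_rot: [3.139, 0.001, 1.944]
contact_force: [-4.3, 4.4, 12.8]
opening: 0.123
grasp_force: 62.1
```

Contact comes at TCP z of about 59, against 58.8 predicted for the slot floor, so the blade is home while still held. I'll ease off, release and retreat.

```bash
I="python3 -m inch"
$I '[[[0,0,-0.004,0,0,0],[0,0,-0.004,0,0,0],[0,0,-0.004,0,0,0]]]'
$I '[[[0,0,0,0,0,0],[0,0,0,0,0,0],[0,0,0,0,0,0],[0,0,0,0,0,0],[0,0,0,0,0,0]]]' 0
$I '[[[0,0,-0.05,0,0,0],[0,0,-0.15,0,0,0],[0,0,-0.3,0,0,0],[0,0,-0.5,0,0,0],[0,0,-0.7,0,0,0],[0,0,-0.9,0,0,0],[0,0,-0.9,0,0,0],[0,0,-0.9,0,0,0]]]'
python3 - <<'E'
from fit import *
g=r.grab_frame("side")[:,:,::-1].astype(float); x,y,w,h=325,150,80,100
d=(g[:,:,2]-g[:,:,0])[y:y+h,x:x+w]; m=(d>40).astype(np.uint8)
k,l,st,c=cv2.connectedComponentsWithStats(m); j=1+st[1:,4].argmax(); print("orange bbox",st[j]+[x,y,0,0,0],c[j]+[x,y],k-1)
ys,xs=np.where(l==j); print("slope ends",[(X+x,(ys[xs==X]+y).min(),(ys[xs==X]+y).max()) for X in np.unique(xs)[[4,20,40,-5]]])
ch=.375; B=np.array([[0,np.sin(ch),-np.cos(ch)],[0,-np.cos(ch),-np.sin(ch)],[1,0,0]])
o=np.array([577,-251,19.5+30])+B@[0,0,-2.5]
P=proj("side",np.array([o+B@v for v in box(8,30,-75,75,0,12)]))+[-1.5,-.8]
print("pred bbox",P.min(0),P.max(0),P.mean(0)); print(P.round(1).tolist())
E
```

```text
clock: 20.22
eef_pos: [573.6, -253.0, 59.1]
tcp_rot: [3.139, 0.001, 1.944]
contact_force: [-1.9, 2.0, 7.5]
opening: 0.128
grasp_force: 61.3
clock: 20.63
eef_pos: [573.4, -253.2, 58.4]
tcp_rot: [3.139, 0.001, 1.944]
contact_force: [-1.0, -0.5, 0.0]
opening: 0.502
grasp_force: 0.0
clock: 21.3
eef_pos: [574.4, -253.8, 242.4]
tcp_rot: [3.134, 0.006, 1.944]
contact_force: [0.4, -0.5, -0.5]
opening: 0.497
grasp_force: 0.0
orange bbox [333 202  58  18 171] [365.2748538  211.02339181] 1
slope ends [(np.int64(337), np.int64(203), np.int64(204)), (np.int64(353), np.int64(207), np.int64(208)), (np.int64(373), np.int64(212), np.int64(214)), (np.int64(386), np.int64(215), np.int64(219))]
pred bbox [330.1155774  199.80104053] [390.96580038 225.00561016] [360.43470828 212.3301656 ]
[[331.4, 206.0], [330.1, 208.9], [389.2, 221.9], [388.3, 225.0], [332.3, 199.8], [331.1, 202.7], [391.0, 215.6], [390.1, 218.7]]
```

```bash
python3 -c "
from rig import r
print(r.sign_off())"
```

```text
the job is handed in; nothing more can be done
None
```

I leaned the blade on the rest, took it again by the spine, lowered it to the floor of the holder's slot, let go and handed the job in at about 21 s; force and camera readings agree with it being home, but no verdict came back and I didn't check the bystanders at the end.

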